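# Stack the bench rack and lay the coil tube in it

## Task

Pick up the loose aluminium frame and stack it on the dark lower frame so that all four corner posts stand fully home in the four corner cups, either way round, and let go of it. Then lay the slim upright tube on its side in the black V cradle on top of the stacked frame, centred along the cradle, and let go. Do not drop anything, do not let the tube fall over or lie on the bench, and leave the other things on the bench where they are.

Things in the scene. Friction and masses are not known exactly. Their poses are not given: they have to be found in the camera images.
- lower_frame: dark steel lower tier screwed to the bench, 194 x 154 mm over its cups, 64 mm high, a grey parts tray (top at 31 mm) between them. Origin: centre of its underside at bench height, x along its long side, z up. Square corner cups at x = +-80, y = +-60 mm: 16 x 16 mm inside, floor at z = 40, straight walls to z = 54, flared mouth to z = 64 mm, about 30 mm wide inside at the top.
- cup_floor (a point): centre of the lower frame at the height of the cup floors (z = 40 mm in the lower frame), same axes; the upper frame's origin comes to this point when it is stacked
- upper_frame: loose bare-aluminium upper tier, about 0.55 kg, standing on the bench on its posts. Origin: centre of the plane of its feet, x along its long side, z up, ends alike. Square posts 12 x 12 mm at x = +-80, y = +-60 mm, z = 0 to 97 mm; open top of 12 mm bars (z = 85 to 97) round the same centres, with a central spine bar along x carrying two black V saddles.
- spine (a point): centre of the upper frame's spine bar, 91 mm above its feet, same axes; the place to grip, closing along y. Spine 16 x 16 mm (z = 83 to 99), bare for 39 mm either way along x; open gaps 46 mm wide on both sides, down to the bench or lower frame.
- cradle (a point): point in the upper frame, 131 mm above its feet, same axes, where the slim tube's middle lies when it rests along x in both V saddles (90 degree V, open upwards). Saddles at x = +-45 mm, each 12 mm thick along x, 52 mm wide along y, top 128 mm above the feet.
- slim_tube: the slim terracotta-brown tube with black plugged ends, 40 mm diameter, 150 mm long, about 0.13 kg, standing upright on the bench at the start. Origin at the centre of its lower end, z along its axis. It and the wide tube may stand in each other's place.
- slim_tube_mid (a point): middle of the slim tube, on its axis, 75 mm from either end
- wide_tube: bystander: the wide short tube of the same material, 60 mm diameter, 70 mm high, upright; origin at the centre of its underside
- meter: bystander: yellow hand multimeter lying flat, 90 x 150 x 36 mm; origin at the centre of its underside
- solder_reel: bystander: metal solder reel, 52 mm diameter, 40 mm high; origin at the centre of its underside
There are look-alikes about, which are no part of the job. There is more than one size of the upper_frame; the job needs the middle-sized.

How it is judged:
By the outcome, as a careful person would: the job done as asked, in the order asked, and still so for the second after the job is handed in, with the robot touching nothing.
It also fails if it takes over 64 s, if anything falls off the work surface, if the arm or the gripper's body presses on something with over 40 N, if the wrist force passes 120 N, or if a joint passes its speed limit or range.

## Robot

A 6-joint arm with a two-finger parallel gripper is mounted at the origin on the work surface. World frame = base frame: x ahead of the robot, y to its left, z up, the work surface at z = 0. Lengths are in m, angles in degrees, forces in N, time in s.
With the tool pointing down it reaches from about 0.4 to 0.825 m from the base axis. Payload 7 kg.
Tool frame: the origin (TCP) lies midway between the tips of the shut fingers; the grasp point (between the pads) lies 19 mm behind it; z points along the fingers, y is the line along which they close (so a half turn about z gives the same grasp; the last joint's range is limited). The gripper opens to 88 mm and grips with 3 to 60 N. Pads are 19 mm wide; open, the fingers measure 130 mm over their backs; the gripper's body (78 mm by 193 mm) begins 47 mm behind the grasp point.
Start: joints at [-47.435, 20.546, 0.682, 0, -70.136, -16.507], TCP at [0.296, -0.606, 0.227] pointing down, gripper open.
Joint ranges: [-176.03, 176.03], [-82.01, 121.73], [-58.28, 71.71], [-173.87, 95.51], [-174.79, -0.11], [-173.66, 173.66]. Speed limits (degrees/s): [136.94, 136.94, 172.46, 180, 180, 180].

## Interface

Orientations are given as [roll, pitch, yaw] about the fixed x, y, z axes, in that order (R = Rz(yaw) Ry(pitch) Rx(roll)).
In Python, from plant import r gives the robot as it stands.
- The arm moves only by the tool carry_out, never from a script. Its argument "deltas" is a list of rows, each a list of 3 entries, a list of its own where there are three numbers: the opening, from 0 (shut) to 1 (fully open), then the shift along the tool's x, y, z in mm, then the turn, a rotation vector about the tool's x, y, z in rad. In form: [[gripper, [tx, ty, tz], [rx, ry, rz]], ...]. A call has 1 to 12 rows; each row is the pose to reach, as a shift and turn from the pose commanded when the call began, along the tool's axes at that moment; what a row does not reach only later rows make up. A row lasts 1/10 s, in which the tool goes at most 50 mm and 8.59 degrees, less where a joint would pass 70% of its speed; a pose out of reach is approached as far as the arm can. A call with a gripper value outside its range is refused whole. The fingers move at their own pace and stop on an object; "squeeze" is the grip in N (left out, the last holds). Time passes only in rows, so rows that repeat a pose let the fingers close. It gives the time, the measured TCP pose, the force, the opening and the grip force at its end, in the units of the state.
- r.get_state(): the state, without advancing time (a new reading comes with each control period).
- r.capture(name): name is "scene" or "top" or "wrist"; returns (picture, depth): 420x560x3 uint8, red, green, blue; 420x560 float32, m along the optical axis (not along the pixel's ray), 0 where there is no reading.
- r.get_calibration(name): a dict with "fov_y" (degrees; the focal length in pixels is half the picture's height over the tangent of half this angle, whatever the lens; pixels are square), "cx", "cy" (the principal point, pixels), "view" (4x4, takes a point from world to camera coordinates). Camera axes: x right, y down, z forward; pixel columns grow to the right and rows downward; lengths in m; the calibration is good to about 2 mm. A picture is of the moment at which its call begins: read the wrist's pose just before it. get_calibration takes no time and is no camera call; for the wrist camera it gives the pose at the moment of the call.
- r.close_job(): hands the job in; it is judged then, once.
The state is a dict: "time_s": time; "joints": joint angles; "qd": joint speeds; "joint_torque": joint torques, N m; "tcp_pos": TCP position; "eef_rot": TCP orientation; "contact_force": force on the tool from outside, world axes, zero at the start; "moment": the same for the moment, N m; "gripper_width": finger opening in m; "gripper_force": force on a finger pad.
Only numpy, scipy, OpenCV 4.12 (cv2) and the standard library are available. Lean on these libraries where they do the work, as an engineer would, in place of code of your own. Each camera call takes 0.05 s, during which the arm holds its last target. There are 200 camera calls.

## Working session

There is one attempt and no reset: what is moved stays moved. The work goes in short steps, Python scripts to look and compute and a tool call to move; the robot and the scene stay as the last step left them, time stands still between calls to the robot, and variables do not carry over. Pictures are saved under pics/ and viewed, at most 11 in all, crops included, and the job is handed in when it is done.

Besides the shell and the picture viewer there is one more tool, called after ">>>" as name([rows], argument=value, ...), one row to a line, values as JSON. carry_out: Moves the arm, as the interface text tells. Its arguments: {"type":"object","properties":{"deltas":{"type":"array"},"squeeze":{"type":"number"}},"required":["deltas"]}

```bash
mkdir -p pics; ls; python3 - <<'E'
from plant import r
import cv2,numpy as np
for n in("scene","top"):
    p,d=r.capture(n); cv2.imwrite(f"pics/{n}0.png",p[:,:,::-1]); np.savez(f"pics/{n}0.npz",p=p,d=d)
    print(n,r.get_calibration(n))
print(r.get_state())
E
```

```text
pics
scene {'fov_y': 47.738470897960184, 'cx': 284.46890017441694, 'cy': 209.3797334326272, 'view': array([[ 2.27066540e-01,  9.73879148e-01,  4.37236325e-04,
        -1.33791831e-01],
       [ 8.19167989e-01, -1.90751735e-01, -5.40904411e-01,
        -3.59963313e-01],
       [-5.26692123e-01,  1.23179463e-01, -8.41083960e-01,
         1.45347621e+00],
       [ 0.00000000e+00,  0.00000000e+00,  0.00000000e+00,
         1.00000000e+00]])}
top {'fov_y': 57.02900871148436, 'cx': 281.98110792771587, 'cy': 204.20218639239502, 'view': array([[ 2.42529143e-02, -9.99703596e-01,  2.12532851e-03,
        -4.46208122e-03],
       [-9.96209308e-01, -2.43456861e-02, -8.35122844e-02,
         5.10676760e-01],
       [ 8.35392735e-02, -9.18557728e-05, -9.96504481e-01,
         1.07954503e+00],
       [ 0.00000000e+00,  0.00000000e+00,  0.00000000e+00,
         1.00000000e+00]])}
{'time_s': 0.1, 'joints': array([-4.74344480e+01,  2.05872692e+01,  6.40328150e-01, -1.74057907e-02,
       -7.01362100e+01, -1.65084919e+01]), 'qd': array([-0.0401249 , -0.16882292,  0.13553069, -0.08271433,  0.05474565,
        0.03816045]), 'joint_torque': array([-1.60262207e-03, -5.84164059e+01,  2.93752509e+01,  7.01556399e+00,
        1.01589775e-02, -3.98751990e-05]), 'tcp_pos': array([ 0.29630975, -0.60600991,  0.22572803]), 'eef_rot': array([ 1.79915627e+02, -7.94107812e-03, -1.53948860e+02]), 'contact_force': array([-0.32328712, -1.04877409,  0.18294902]), 'moment': array([0.00473955, 0.03042636, 0.02924721]), 'gripper_force': 0.0, 'gripper_width': 0.08777766240049377}
```

View pics/scene0.png

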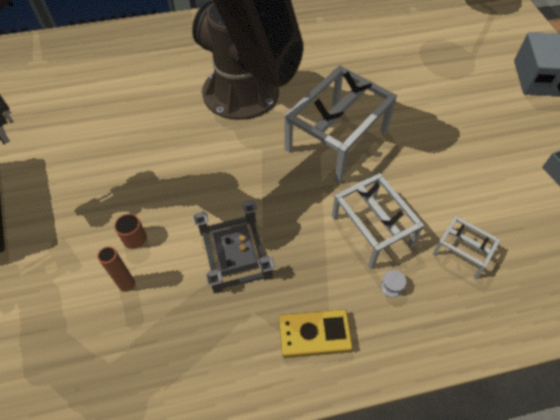

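View pics/top0.png

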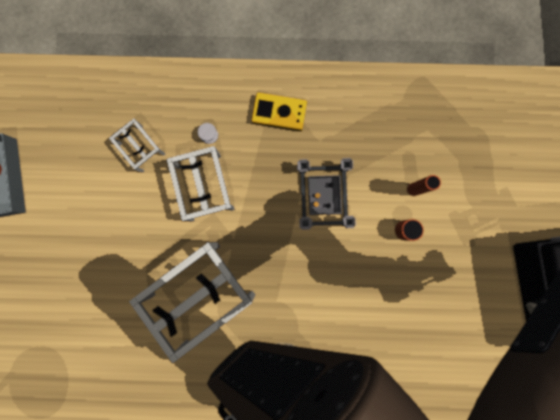

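Scene picture: three aluminium frames, with the middle-sized at scene (378,217) and top (199,183). The lower frame is at top (326,194), the slim tube at top (432,183) and the wide tube at (410,230). Next I'll work out their positions from the depth in both views.

```bash
cat > h.py <<'E'
import numpy as np,cv2
from plant import r
def K(c,h=420): return h/2/np.tan(np.radians(c['fov_y']/2))
def cloud(d,c):
    f=K(c); v,u=np.mgrid[:d.shape[0],:d.shape[1]]
    P=np.stack([(u-c['cx'])/f*d,(v-c['cy'])/f*d,d],-1)
    V=c['view']; W=(P-V[:3,3])@V[:3,:3]
    W[d<=0]=np.nan
    return W
def proj(p,c):
    V=c['view']; q=np.atleast_2d(p)@V[:3,:3].T+V[:3,3]; return q[:,:2]/q[:,2:]*K(c)+[c['cx'],c['cy']]
def ray(uv,c,z):
    V=c['view'];f=K(c);d=V[:3,:3].T@np.array([(uv[0]-c['cx'])/f,(uv[1]-c['cy'])/f,1]);o=-V[:3,:3].T@V[:3,3]
    return o+d*(z-o[2])/d[2]
E
python3 - <<'E'
from h import *
np.set_printoptions(precision=4,suppress=True)
for n,boxes in(("top",dict(frame=(160,140,236,226),lower=(290,150,362,236),slim=(403,168,446,200),wide=(392,214,428,244),reel=(190,118,222,146),meter=(245,88,312,135))),
          ("scene",dict(frame=(328,170,430,268),lower=(188,200,278,294),slim=(95,242,140,296),wide=(110,210,150,250)))):
    z=np.load(f"pics/{n}0.npz");W=cloud(z['d'],r.get_calibration(n))
    for k,(a,b,c,d) in boxes.items():
        Q=W[b:d,a:c].reshape(-1,3);Q=Q[~np.isnan(Q[:,0])]
        print(n,k,len(Q),'hist',np.histogram(Q[:,2],np.arange(-.01,.17,.01))[0])
        lo,hi=dict(frame=(.082,.104),lower=(.052,.07),slim=(.14,.16),wide=(.06,.08),reel=(.03,.05),meter=(.025,.045))[k]
        S=Q[(Q[:,2]>lo)&(Q[:,2]<hi)]
        rc=cv2.minAreaRect((S[:,:2]*1000).astype(np.float32))
        print('   ',len(S),'mean',S.mean(0),'rect',np.round(rc[0],1),np.round(rc[1],1),rc[2],'zmed',np.median(S[:,2]))
E
```

```text
top frame 6510 hist [2493 2319   20   18   25   19   12   12    8   68 1162  192   77   85
    0    0    0]
    1367 mean [0.5552 0.2343 0.0966] rect [556.1 234.2] [173.4 132.3] 16.673534393310547 zmed 0.097066769001637
top lower 6161 hist [1690 2910  754  123  164   70  216  234    0    0    0    0    0    0
    0    0    0]
    444 mean [ 0.5389 -0.1142  0.0599] rect [ 539.9 -111.5] [194.3 153.4] 3.1799864768981934 zmed 0.06025956717128879
top slim 1366 hist [341 566  14  19  16  15  19  21  19  19  18  25  14  28  20  82 130]
    212 mean [ 0.564  -0.3686  0.15  ] rect [ 564.4 -369.6] [38.6 37.7] 44.225894927978516 zmed 0.1505723916602838
top wide 1076 hist [205 362  21  23  19  25  20 144 257   0   0   0   0   0   0   0   0]
    401 mean [ 0.4455 -0.3439  0.0704] rect [ 446.5 -344.7] [56.9 59.1] 1.5885961055755615 zmed 0.07058430288965625
top reel 890 hist [303 333   0   0 140 114   0   0   0   0   0   0   0   0   0   0   0]
    254 mean [0.7104 0.229  0.0398] rect [710.7 229.5] [49.8 50.5] 33.88656234741211 zmed 0.039779660001159595
top meter 3131 hist [707 798  43 699 883   1  
[... 334 characters left out ...]
 16.904760360717773 zmed 0.09673767253129029
scene lower 8425 hist [1581 4347 1126  305  284  190  276  316    0    0    0    0    0    0
    0    0    0]
    568 mean [ 0.5464 -0.1144  0.0603] rect [ 541.3 -113.4] [195.8 154.2] 2.9349727630615234 zmed 0.06072923403554922
scene slim 2426 hist [ 388 1066   74   75   52   43   44   41   44   45   46   48   49   52
   46   95  218]
    313 mean [ 0.5687 -0.3719  0.1504] rect [ 566.9 -372.5] [40.6 39.3] 57.07052993774414 zmed 0.1511507239037215
scene wide 1599 hist [220 574  56  62  55  59  61 150 348   0   0   0   0   0   0   3  11]
    498 mean [ 0.4506 -0.3471  0.0707] rect [ 449.1 -348.1] [58.8 58.9] 74.5186996459961 zmed 0.07113592756652301
```

```bash
python3 - <<'E'
import cv2,numpy as np
a=cv2.imread('pics/top0.png');s=cv2.imread('pics/scene0.png')
x=cv2.resize(a[135:240,150:240],None,fx=4.4,fy=4.4,interpolation=2)[:450]
y=cv2.resize(a[150:240,285:365],None,fx=5,fy=5,interpolation=2)[:450]
o=np.zeros((470,800,3),np.uint8);o[:x.shape[0],:x.shape[1]]=x;o[:y.shape[0],400:400+y.shape[1]]=y
cv2.imwrite('pics/c0.png',o)
E
```

```text
(no output)
```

View pics/c0.png

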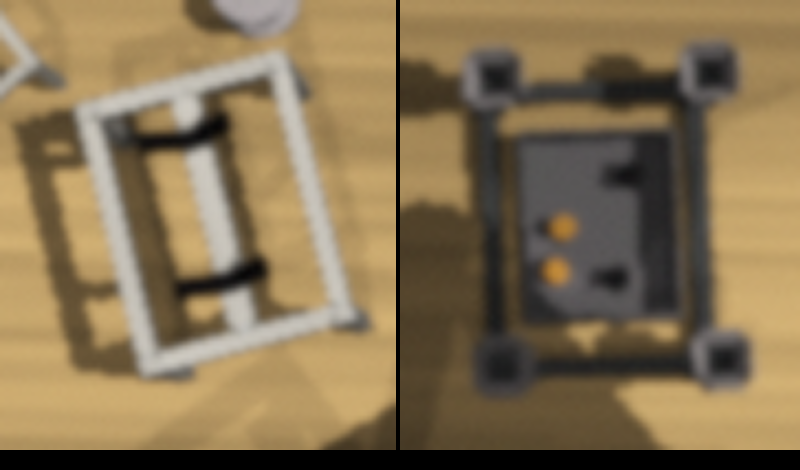

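The crop shows the middle frame with its spine leaning up-left, and the lower frame with its four cups. Both fitted rectangles match the given sizes (173×132 and 194×153 mm). I'll take closer looks with the wrist camera, starting over the lower frame.

```bash
cat >> h.py <<'E'
from scipy.spatial.transform import Rotation as Ro
def delta(pos,rpy):
    s=r.get_state(); R=Ro.from_euler('xyz',s['eef_rot'],degrees=True); T=rpy if isinstance(rpy,Ro) else Ro.from_euler('xyz',rpy,degrees=True)
    t=R.inv().apply(np.array(pos)-s['tcp_pos'])*1000; w=(R.inv()*T).as_rotvec()
    print('t',s['time_s'],'tcp',np.round(s['tcp_pos'],4),np.round(s['eef_rot'],2),'q',np.round(s['joints'],1),'F',np.round(s['contact_force'],1),'w',round(s['gripper_width'],4))
    print('DELTA mm',np.round(t,1),'rad',np.round(w,4),'rows',max(np.linalg.norm(t)/50,np.degrees(np.linalg.norm(w))/8.59))
E
python3 - <<'E'
from h import *
c=r.get_calibration('wrist');s=r.get_state();V=c['view'];R=Ro.from_euler('xyz',s['eef_rot'],degrees=True).as_matrix()
o=-V[:3,:3].T@V[:3,3]
print('fov',c['fov_y'],'cam in tool mm',R.T@(o-s['tcp_pos'])*1000);print('cam axes in tool',(R.T@V[:3,:3].T).round(3))
delta([.54,-.11,.33],[180,0,-176.9])
E
```

```text
fov 62.92968629109176 cam in tool mm [  83.40825844    1.15107935 -158.43667054]
cam axes in tool [[ 0.    -0.953 -0.304]
 [ 1.     0.     0.   ]
 [-0.    -0.304  0.953]]
t 0.1 tcp [ 0.2963 -0.606   0.2257] [ 1.7992e+02 -1.0000e-02 -1.5395e+02] q [-47.4  20.6   0.6  -0.  -70.1 -16.5] F [-0.3 -1.   0.2] w 0.0878
DELTA mm [-436.8  338.7 -103.8] rad [ 1.400e-03 -4.000e-04  4.006e-01] rows 11.247815929890402
```

>>> carry_out([
  [1, [-40, 31, -104], [0, 0, 0.04]],
  [1, [-80, 62, -104], [0, 0, 0.08]],
  [1, [-120, 93, -104], [0, 0, 0.12]],
  [1, [-160, 124, -104], [0, 0, 0.16]],
  [1, [-200, 155, -104], [0, 0, 0.2]],
  [1, [-240, 186, -104], [0, 0, 0.24]],
  [1, [-280, 217, -104], [0, 0, 0.28]],
  [1, [-320, 248, -104], [0, 0, 0.32]],
  [1, [-360, 279, -104], [0, 0, 0.36]],
  [1, [-400, 310, -104], [0, 0, 0.4]],
  [1, [-437, 339, -104], [0, 0, 0.4]],
  [1, [-437, 339, -104], [0, 0, 0.4]],
])

```text
time_s: 1.3
tcp_pos: [0.5406, -0.1075, 0.3305]
eef_rot: [180.0, -0.0, -176.8]
contact_force: [0.2, 0.1, 0.2]
gripper_width: 0.0875
gripper_force: 0.0
```

```bash
cat >> h.py <<'E'
def wrist(name):
    c=r.get_calibration('wrist'); p,d=r.capture('wrist'); cv2.imwrite(f"pics/{name}.png",p[:,:,::-1]); np.savez(f"pics/{name}.npz",p=p,d=d,V=c['view']); return p,d,c,cloud(d,c)
def rect(W,ctr,rad,lo,hi):
    Q=W.reshape(-1,3);Q=Q[~np.isnan(Q[:,0])];S=Q[(Q[:,2]>lo)&(Q[:,2]<hi)&(np.hypot(*(Q[:,:2]-ctr).T)<rad)]
    rc=cv2.minAreaRect((S[:,:2]*1000).astype(np.float32)); print(len(S),'mean',S.mean(0).round(4),'rect',np.round(rc[0],1),np.round(rc[1],1),round(rc[2],2),'zmed',np.median(S[:,2]).round(4)); return S
E
python3 - <<'E'
from h import *
p,d,c,W=wrist('w1')
rect(W,[.54,-.112],.14,.055,.07)
rect(W,[.54,-.112],.14,.06,.07)
rect(W,[.557,.233],.13,.09,.1)
delta([.56,.20,.33],[180,0,-163.3])
E
```

```text
1951 mean [ 0.5262 -0.111   0.0607] rect [ 541.1 -110.8] [194.5 154.3] 3.15 zmed 0.0612
1173 mean [ 0.5269 -0.1111  0.0627] rect [ 541.1 -110.8] [194.5 154.3] 3.15 zmed 0.0629
2968 mean [0.549  0.1876 0.096 ] rect [562.4 197.3] [164.5  65.2] 14.89 zmed 0.0969
t 1.35 tcp [ 0.543  -0.1035  0.3297] [ 1.7993e+02  1.0000e-02 -1.7672e+02] q [  9.5   6.1  -5.   -0.1 -78.9 -96.2] F [2.1 1.8 0.5] w 0.0875
DELTA mm [-3.43e+01  3.02e+02  1.00e-01] rad [ 0.0012  0.0003 -0.2342] rows 6.0790581067463405
```

View pics/w1.png

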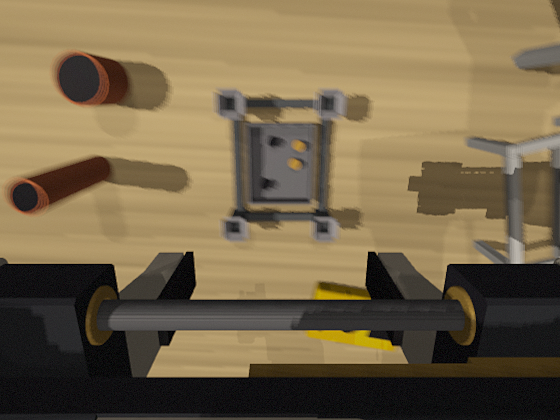

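Wrist view: cups at about (231,103), (330,103), (235,228) and (324,228). The slim tube is at lower left with its top at (28,195), the wide tube at (85,78), and the frame at the right edge. Now over to the frame.

>>> carry_out([
  [1, [-5, 45, 0], [0, 0, -0.04]],
  [1, [-10, 90, 0], [0, 0, -0.08]],
  [1, [-15, 135, 0], [0, 0, -0.12]],
  [1, [-20, 180, 0], [0, 0, -0.16]],
  [1, [-25, 225, 0], [0, 0, -0.2]],
  [1, [-30, 270, 0], [0, 0, -0.234]],
  [1, [-34, 302, 0], [0, 0, -0.234]],
  [1, [-34, 302, 0], [0, 0, -0.234]],
  [1, [-34, 302, 0], [0, 0, -0.234]],
  [1, [-34, 302, 0], [0, 0, -0.234]],
])

```text
time_s: 2.35
tcp_pos: [0.5574, 0.1929, 0.3304]
eef_rot: [-180.0, -0.0, -163.5]
contact_force: [0.1, -1.0, -0.0]
gripper_width: 0.0876
gripper_force: 0.0
```

```bash
python3 - <<'E'
from h import *
p,d,c,W=wrist('w2')
S=rect(W,[.557,.233],.13,.09,.102)
rect(W,[.541,-.111],.14,.055,.07)
delta([.557,.233,.2],[180,0,-163.3])
E
```

```text
6633 mean [0.5495 0.2331 0.0976] rect [556.5 234.4] [172.  132.2] 16.7 zmed 0.0976
1203 mean [ 0.5241 -0.0541  0.0606] rect [537.7 -50.8] [194.5  36. ] 3.12 zmed 0.061
t 2.4 tcp [0.5575 0.1926 0.3306] [-1.7999e+02 -1.0000e-02 -1.6350e+02] q [  38.     9.7   -0.6    0.   -79.7 -111.5] F [ 0.2 -0.5  0.7] w 0.0877
DELTA mm [-11.   38.9 130.6] rad [-0.0001 -0.0001 -0.0036] rows 2.734560496002291
```

View pics/w2.png

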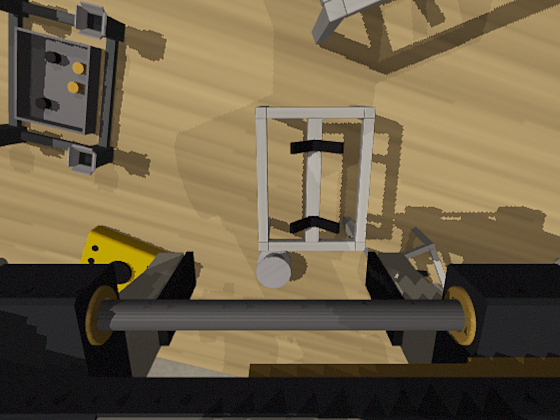

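The frame centre is (0.5565, 0.2344), yaw 16.7°, and the top and wrist views agree. I'll narrow the fingers and approach.

>>> carry_out([
  [0.47, [-11, 40, 20], [0, 0, -0.003]],
  [0.47, [-11, 40.4, 60], [0, 0, -0.003]],
  [0.47, [-11, 40.4, 100], [0, 0, -0.003]],
  [0.47, [-11, 40.4, 140], [0, 0, -0.003]],
  [0.47, [-11, 40.4, 170], [0, 0, -0.003]],
  [0.47, [-11, 40.4, 170], [0, 0, -0.003]],
  [0.47, [-11, 40.4, 170], [0, 0, -0.003]],
  [0.47, [-11, 40.4, 170], [0, 0, -0.003]],
])

```text
time_s: 3.2
tcp_pos: [0.5579, 0.2356, 0.163]
eef_rot: [180.0, 0.2, -163.3]
contact_force: [0.2, -0.2, 0.1]
gripper_width: 0.0412
gripper_force: 0.0
```

```bash
python3 - <<'E'
from h import *
p,d,c,W=wrist('w3')
S=rect(W,[.557,.233],.13,.09,.102)
delta([.5565,.2344,.072],[180,0,-163.3])
E
```

```text
13710 mean [0.519  0.2225 0.0977] rect [544.6 230.6] [146.2 132.7] 16.73 zmed 0.0976
t 3.25 tcp [0.5578 0.2358 0.163 ] [ 179.94    0.2  -163.3 ] q [  41.4   16.7  -13.6    0.   -59.5 -114.7] F [-0.3 -0.1 -0.2] w 0.0414
DELTA mm [ 2. -1. 91.] rad [0.0011 0.0035 0.0001] rows 1.8199215991499051
```

View pics/w3.png

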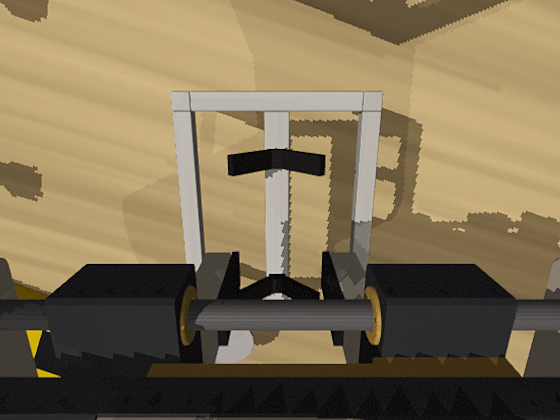

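>>> carry_out([
  [0.47, [2, -1, 30], [0, 0.003, 0]],
  [0.47, [2, -1, 60], [0, 0.003, 0]],
  [0.47, [2, -1, 91], [0, 0.003, 0]],
  [0.47, [2, -1, 91], [0, 0.003, 0]],
  [0.47, [2, -1, 91], [0, 0.003, 0]],
])

```text
time_s: 3.75
tcp_pos: [0.5558, 0.2342, 0.0711]
eef_rot: [-180.0, -0.1, -163.3]
contact_force: [-0.6, -0.2, 0.8]
gripper_width: 0.0413
gripper_force: 0.0
```

```bash
python3 - <<'E'
from h import *
delta([.5565,.2344,.072],[180,0,-163.3])
E
```

```text
t 3.75 tcp [0.5558 0.2342 0.0711] [-1.8000e+02 -1.0000e-01 -1.6326e+02] q [ 4.140e+01  2.200e+01 -1.950e+01 -1.000e-01 -4.860e+01 -1.146e+02] F [-0.6 -0.2  0.8] w 0.0413
DELTA mm [-0.7 -0.  -0.9] rad [-0.0001 -0.0018  0.0008] rows 0.023856467851697954
```

Grip firmly at about 45 N, then lift a little.

>>> carry_out([
  [0, [0, 0, 0], [0, 0, 0]],
  [0, [0, 0, 0], [0, 0, 0]],
  [0, [0, 0, 0], [0, 0, 0]],
  [0, [0, 0, 0], [0, 0, 0]],
  [0, [0, 0, 0], [0, 0, 0]],
], squeeze=45)

```text
time_s: 4.25
tcp_pos: [0.5555, 0.2338, 0.0707]
eef_rot: [-180.0, -0.1, -163.3]
contact_force: [-0.6, -2.3, 5.3]
gripper_width: 0.0155
gripper_force: 45.0
```

>>> carry_out([
  [0, [0, 0, -5], [0, 0, 0]],
  [0, [0, 0, -15], [0, 0, 0]],
  [0, [0, 0, -35], [0, 0, 0]],
  [0, [0, 0, -60], [0, 0, 0]],
  [0, [0, 0, -85], [0, 0, 0]],
  [0, [0, 0, -100], [0, 0, 0]],
  [0, [0, 0, -100], [0, 0, 0]],
])

```text
time_s: 4.95
tcp_pos: [0.5561, 0.2347, 0.1721]
eef_rot: [179.9, 0.0, -163.3]
contact_force: [0.5, -0.5, -5.2]
gripper_width: 0.0158
gripper_force: 45.0
```

```bash
python3 - <<'E'
from h import *
p,d,c,W=wrist('w4')
# frame relative to tool: top plane fit
s=r.get_state()
print(s['tcp_pos'],s['gripper_force'],s['moment'])
z0=s['tcp_pos'][2]+.0255
S=rect(W,s['tcp_pos'][:2],.13,z0-.006,z0+.006)
A=np.c_[S[:,:2]-s['tcp_pos'][:2],np.ones(len(S))];k=np.linalg.lstsq(A,S[:,2],rcond=None)[0];print('slopes deg',np.degrees(k[:2]),k[2])
delta([.541,-.111,.2],[180,0,-176.85])
E
```

```text
[0.55524246 0.23428663 0.17026696] 44.998220801353455 [-0.03979863  0.03497372 -0.04255614]
28770 mean [0.5032 0.2201 0.1986] rect [531.6 228.5] [119.2 132.7] 16.76 zmed 0.1988
slopes deg [0.40012813 0.25666737] 0.19906485203770305
t 5.0 tcp [0.5552 0.2343 0.1703] [ 1.7994e+02 -1.0000e-01 -1.6329e+02] q [ 4.140e+01  1.620e+01 -1.320e+01 -1.000e-01 -6.060e+01 -1.146e+02] F [-1.   0.2 -6.1] w 0.016
DELTA mm [ 113.  -326.6  -29.9] rad [ 0.0009 -0.0019  0.2367] rows 6.937139324087434
```

>>> carry_out([
  [0, [6, -18, -10], [0, 0, 0.02]],
  [0, [18, -52, -20], [0, 0, 0.05]],
  [0, [32, -92, -20], [0, 0, 0.08]],
  [0, [46, -132, -20], [0, 0, 0.11]],
  [0, [60, -172, -20], [0, 0, 0.14]],
  [0, [74, -212, -20], [0, 0, 0.17]],
  [0, [88, -252, -20], [0, 0, 0.2]],
  [0, [101, -289, -20], [0, 0, 0.22]],
  [0, [110, -316, -20], [0, 0, 0.237]],
  [0, [114, -326.6, -20], [0, 0, 0.237]],
  [0, [114, -326.6, -20], [0, 0, 0.237]],
  [0, [114, -326.6, -20], [0, 0, 0.237]],
])

```text
time_s: 6.2
tcp_pos: [0.5395, -0.1116, 0.1892]
eef_rot: [-180.0, -0.2, -176.9]
contact_force: [-0.4, 0.7, -5.8]
gripper_width: 0.0158
gripper_force: 45.0
```

```bash
python3 - <<'E'
from h import *
p,d,c,W=wrist('w5')
s=r.get_state();print(s['tcp_pos'])
z0=s['tcp_pos'][2]+.0265
S=rect(W,s['tcp_pos'][:2],.13,z0-.006,z0+.006)
S=rect(W,[.541,-.111],.14,.055,.07)
delta([.540,-.111,.15],[180,0,-176.85])
E
```

```text
[ 0.53974863 -0.11112838  0.18934128]
28276 mean [ 0.4843 -0.1135  0.2162] rect [ 513.9 -112. ] [118.9 132.6] 3.13 zmed 0.2162
824 mean [ 0.4504 -0.1156  0.061 ] rect [ 461.2 -115.7] [ 33.8 153.6] 3.13 zmed 0.0617
t 6.25 tcp [ 0.5397 -0.1111  0.1893] [-179.98   -0.22 -176.86] q [  8.7  10.7 -18.    0.  -61.5 -95.6] F [-0.  -0.4 -5.3] w 0.0156
DELTA mm [-0.4  0.1 39.3] rad [-0.0004 -0.0039 -0.0001] rows 0.7868458001063472
```

View pics/w5.png

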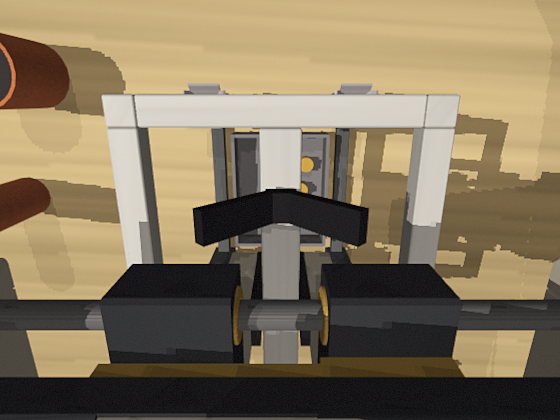

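The frame lines up with the cups to within about 1 mm. I'll correct that and go down gently.

>>> carry_out([
  [0, [-0.9, -0.8, 15], [0, -0.003, 0]],
  [0, [-0.9, -0.8, 32], [0, -0.003, 0]],
  [0, [-0.9, -0.8, 45], [0, -0.003, 0]],
  [0, [-0.9, -0.8, 52], [0, -0.003, 0]],
  [0, [-0.9, -0.8, 57], [0, -0.003, 0]],
  [0, [-0.9, -0.8, 60], [0, -0.003, 0]],
  [0, [-0.9, -0.8, 63], [0, -0.003, 0]],
  [0, [-0.9, -0.8, 66], [0, -0.003, 0]],
])

```text
time_s: 7.05
tcp_pos: [0.5412, -0.1124, 0.1242]
eef_rot: [-180.0, 0.1, -176.9]
contact_force: [-0.3, -0.9, -5.4]
gripper_width: 0.0155
gripper_force: 45.0
```

```bash
python3 - <<'E'
from h import *
delta([.5405,-.1119,.111],[180,0,-176.85]);print(r.get_state()['moment'])
E
```

```text
t 7.05 tcp [ 0.5412 -0.1124  0.1242] [-1.7996e+02  5.0000e-02 -1.7686e+02] q [  8.6  14.3 -22.9   0.1 -52.8 -95.5] F [-0.3 -0.9 -5.4] w 0.0155
DELTA mm [ 0.7  0.6 13.2] rad [-0.0007  0.0009 -0.0001] rows 0.26380116609633175
[ 0.00393672 -0.00203709 -0.01154055]
```

>>> carry_out([
  [0, [0, 0, 3], [0, 0, 0]],
  [0, [0, 0, 6], [0, 0, 0]],
  [0, [0, 0, 9], [0, 0, 0]],
  [0, [0, 0, 11], [0, 0, 0]],
  [0, [0, 0, 12.5], [0, 0, 0]],
  [0, [0, 0, 12.5], [0, 0, 0]],
])

```text
time_s: 7.65
tcp_pos: [0.5407, -0.1125, 0.1112]
eef_rot: [-180.0, -0.0, -176.9]
contact_force: [-0.2, -0.0, -6.4]
gripper_width: 0.0151
gripper_force: 45.0
```

>>> carry_out([
  [0, [0, 0, 1], [0, 0, 0]],
  [0, [0, 0, 2], [0, 0, 0]],
  [0, [0, 0, 2], [0, 0, 0]],
])

```text
time_s: 7.95
tcp_pos: [0.5411, -0.1125, 0.1107]
eef_rot: [-179.9, 0.1, -176.8]
contact_force: [-4.3, 0.9, 4.1]
gripper_width: 0.0154
gripper_force: 45.0
```

Contact at z=0.1107, which is the grip height plus 40 mm, so the posts are on the cup floors. Release and rise.

>>> carry_out([
  [0.47, [0, 0, 1], [0, 0, 0]],
  [0.47, [0, 0, 0], [0, 0, 0]],
  [0.47, [0, 0, 0], [0, 0, 0]],
  [0.47, [0, 0, 0], [0, 0, 0]],
  [0.47, [0, 0, -10], [0, 0, 0]],
  [0.47, [0, 0, -40], [0, 0, 0]],
  [0.47, [0, 0, -80], [0, 0, 0]],
  [0.47, [0, 0, -130], [0, 0, 0]],
  [0.47, [0, 0, -180], [0, 0, 0]],
  [0.47, [0, 0, -190], [0, 0, 0]],
  [0.47, [0, 0, -190], [0, 0, 0]],
])

```text
time_s: 9.05
tcp_pos: [0.5419, -0.1123, 0.3028]
eef_rot: [-180.0, 0.3, -176.9]
contact_force: [0.3, 0.4, -1.1]
gripper_width: 0.0409
gripper_force: 0.0
```

```bash
python3 - <<'E'
from h import *
np.set_printoptions(precision=4,suppress=True)
p,d,c,W=wrist('w6')
S=rect(W,[.541,-.111],.125,.125,.143)
A=np.c_[S[:,:2]-[.541,-.111],np.ones(len(S))];k=np.linalg.lstsq(A,S[:,2],rcond=None)[0];print('slopes deg',np.degrees(k[:2]),k[2])
s=r.get_state();print(np.r_[s['joints']],s['tcp_pos'])
for z in np.load('pics/w2.npz'),:pass
for n in('w1','w6'):
    z=np.load(f'pics/{n}.npz');c['view']=z['V'];W=cloud(z['d'],c);rect(W,[.566,-.371],.05,.14,.156)
z=np.load('pics/w1.npz');c['view']=z['V'];W=cloud(z['d'],c);rect(W,[.448,-.346],.05,.06,.08)
E
```

```text
9224 mean [ 0.5292 -0.1119  0.1373] rect [ 542.  -111.1] [172.4 132.3] 3.16 zmed 0.1375
slopes deg [-0.2515  0.0175] 0.13727230313193114
[  8.6169   6.5691  -8.1768   0.0274 -75.1184 -95.4867] [ 0.541  -0.1122  0.3005]
1387 mean [ 0.5641 -0.3677  0.1495] rect [ 565.4 -370.4] [39.9 39.7] 43.53 zmed 0.1503
1187 mean [ 0.5644 -0.3625  0.1491] rect [ 565.7 -364.3] [27.9 39.4] 86.77 zmed 0.1502
2475 mean [ 0.4462 -0.3434  0.0702] rect [ 446.6 -344.9] [59.4 59.6] 84.7 zmed 0.0705
```

View pics/w6.png

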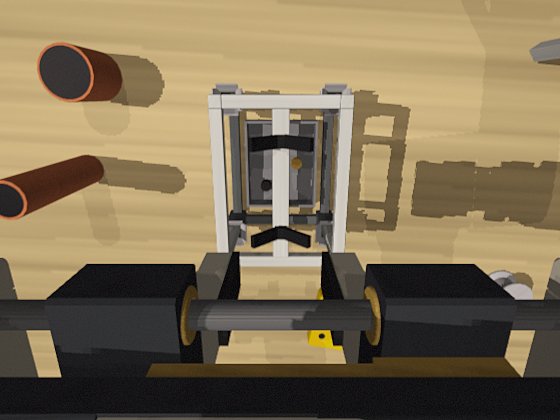

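The picture shows all four posts in the cups, and the frame's top sits level at 137.5 mm. The tube's top is at (12,200).

For the tube, the plan is:
- Grasp it at mid-height with the tool nearly horizontal, pointing +y.
- Swing the tool down so the tube lies along the cradle.

First I'll turn the tool while high up and check how the joints respond.

>>> carry_out([
  [1, [0, -28, 0], [0, 0, 0.13]],
  [1, [-1, -56, 0], [0, 0, 0.27]],
  [1, [-1, -84, 0], [0, 0, 0.41]],
  [1, [-2, -112, 0], [0, 0, 0.55]],
  [1, [-2, -140, 0], [0, 0, 0.69]],
  [1, [-3, -168, 0], [0, 0, 0.83]],
  [1, [-3, -196, 0], [0, 0, 0.97]],
  [1, [-4, -226, 0], [0, 0, 1.11]],
  [1, [-4, -256, 0], [0, 0, 1.25]],
  [1, [-5, -286, 0], [0, 0, 1.39]],
  [1, [-6, -316, 0], [0, 0, 1.52]],
  [1, [-6, -339, 0], [0, 0, 1.626]],
])

```text
time_s: 10.3
tcp_pos: [0.5647, -0.4518, 0.2969]
eef_rot: [-179.8, -0.1, 89.6]
contact_force: [1.1, -0.1, 0.7]
gripper_width: 0.0877
gripper_force: 0.0
```

>>> carry_out([
  [1, [0, 0, 0], [0, 0, 0]],
  [1, [0, 0, 0], [0, -0.14, 0]],
  [1, [0, 0, 0], [0, -0.28, 0]],
  [1, [0, 0, 0], [0, -0.35, 0]],
  [1, [0, 0, 0], [0, -0.35, 0]],
  [1, [0, 0, 0], [0, -0.35, 0]],
])

```text
time_s: 10.9
tcp_pos: [0.5647, -0.4556, 0.3022]
eef_rot: [-179.8, 19.2, 90.6]
contact_force: [-0.0, -0.3, 0.5]
gripper_width: 0.0875
gripper_force: 0.0
```

```bash
python3 - <<'E'
from h import *
from scipy.optimize import least_squares
delta([.5655,-.45,.3],[180,0,90]);s=r.get_state();print(Ro.from_euler('xyz',s['eef_rot'],degrees=True).as_matrix().round(3), s['joints'])
E
```

```text
t 10.9 tcp [ 0.5647 -0.4556  0.3022] [-179.84   19.24   90.62] q [ -14.5   16.9   -5.7   20.8  -63.9 -173.6] F [-0.  -0.3  0.5] w 0.0875
DELTA mm [6.  0.8 0.2] rad [-0.001   0.3358  0.0103] rows 2.240641781540567
[[-0.01   1.     0.001]
 [ 0.944  0.01  -0.329]
 [-0.329 -0.003 -0.944]] [ -14.48609445   16.92490532   -5.6657514    20.790204    -63.93361552
 -173.56818382]
```

I tilted it the wrong way: positive y is the side I want. I'll fit a quick kinematic model from the recorded poses to check that the grasp is reachable.

```bash
cat > kin.py <<'E'
from h import *
from scipy.optimize import least_squares
D=[([-47.43,20.59,.64,0,-70.14,-16.51],[.2963,-.606,.2257]),([9.5,6.1,-5,-.1,-78.9,-96.2],[.543,-.1035,.3297]),([38,9.7,-.6,0,-79.7,-111.5],[.5575,.1926,.3306]),
([41.4,16.7,-13.6,0,-59.5,-114.7],[.5578,.2358,.163]),([41.4,22,-19.5,-.1,-48.6,-114.6],[.5558,.2342,.0711]),([8.7,10.7,-18,0,-61.5,-95.6],[.5397,-.1111,.1893]),
([8.6,14.3,-22.9,.1,-52.8,-95.5],[.5412,-.1124,.1242]),([8.617,6.569,-8.177,.027,-75.118,-95.487],[.541,-.1122,.3005]),([-14.486,16.925,-5.666,20.79,-63.934,-173.568],[.5647,-.4556,.3022])]
Rz=lambda a:Ro.from_euler('z',a,degrees=True);Ry=lambda a:Ro.from_euler('y',a,degrees=True);Rx=lambda a:Ro.from_euler('x',a,degrees=True)
def fk(q,p,full=False):
    h,a1,L2,a3,d4,o1,o5,dt,a6,f4,f6=p
    R=Rz(q[0]);P=R.apply([a1,o1,h]);R=R*Ry(q[1]);P=P+R.apply([0,0,L2]);el=P;R=R*Ry(-q[2]);P=P+R.apply([d4,0,a3]);w=P
    R=R*Rx(f4*q[3]);P=P+R.apply([0,o5,0]);R=R*Ry(-q[4]);P=P+R.apply([0,0,a6]);w2=P
    R=R*Rx(f6*q[5]);P=P+R.apply([dt,0,0])
    # tool z = local x ; yaw const fixed by fit
    return (P,R,el,w,w2) if full else (P,R)
if __name__=='__main__':
  for f4 in(1,-1):
    def f(x): 
        p=np.r_[x,f4,1]; return np.concatenate([fk(q,p)[0]-t for q,t in D]+[[.003*(x[8]),.003*x[5]]])
    best=None
    for o in(-.19,0):
        s=least_squares(f,[.3,.05,.5,.05,.4,o,-.19-o,.25,0])
        print(f4,s.cost**.5,np.abs(s.fun).max(),s.x.round(3))
  for q,t in(D[0],D[-1]):
    for f4 in(1,-1): print(fk(q,[0]*9+[f4,1])[1].apply([1,0,0]))
E
python3 kin.py
```

```text
1 0.022504241773065713 0.023390142636049882 [-0.376 -0.189  0.65  -0.021  0.469 -0.5    0.308 -0.169  0.185]
1 0.022504241773075417 0.023390143082199333 [-0.376 -0.189  0.65  -0.021  0.469 -0.501  0.308 -0.169  0.185]
-1 0.0009337627842780634 0.0005498774619400459 [ 0.202 -0.009  0.603 -0.     0.463 -0.002 -0.19   0.382  0.009]
-1 0.000933762784276634 0.0005498779444420565 [ 0.202 -0.009  0.603 -0.     0.463 -0.002 -0.19   0.382  0.009]
[-0.00106263  0.00115681 -0.99999877]
[-0.00106263  0.00115681 -0.99999877]
[ 0.16019679  0.28792318 -0.94415954]
[ 6.84357982e-04 -3.29487934e-01 -9.44159538e-01]
```

```bash
cat > ik.py <<'E'
from kin import *
p=least_squares(lambda x:np.concatenate([fk(q,np.r_[x,-1,1])[0]-t for q,t in D]+[[.003*x[8],.003*x[5]]]),[.2,0,.6,0,.463,0,-.19,.382,0]).x
p=np.r_[p,-1,-1]
E0=[([-47.43,20.59,.64,0,-70.14,-16.51],[179.9,0,-153.95]),(D[-1][0],[-179.84,19.24,90.62])]
Cs=[fk(q,p)[1].inv()*Ro.from_euler('xyz',e,degrees=True) for q,e in E0]
C=Cs[0]
lo=np.array([-176.03,-82.01,-58.28,-173.87,-174.79,-173.66]);hi=np.array([176.03,121.73,71.71,95.51,-.11,173.66])
def ik(pos,R,q0):
    def f(q):
        P,M=fk(q,p); return np.r_[(P-pos)*5,((M*C).inv()*R).as_rotvec()]
    s=least_squares(f,q0,bounds=(lo,hi),x_scale=30); return s.x,np.abs(s.fun).max()
def frame(X,Z):
    X=np.array(X,float);X/=np.linalg.norm(X);Z=np.array(Z,float);Z/=np.linalg.norm(Z); return Ro.from_matrix(np.c_[X,np.cross(Z,X),Z])
def grasp(head,tilt): # heading deg from +y toward +x
    h=np.array([np.sin(np.radians(head)),np.cos(np.radians(head)),0]);c,s=np.cos(np.radians(tilt)),np.sin(np.radians(tilt)); z=np.array([0,0,1.])
    return frame(s*h+c*z,c*h-s*z)
def place(yaw,tilt):
    e=-np.array([np.cos(np.radians(yaw)),np.sin(np.radians(yaw)),0]);c,s=np.cos(np.radians(tilt)),np.sin(np.radians(tilt)); z=np.array([0,0,1.])
    return frame(c*e-s*z,-c*z-s*e)
E
python3 - <<'E'
from ik import *
np.set_printoptions(precision=3,suppress=True)
print((Cs[0].inv()*Cs[1]).as_rotvec(degrees=True),C.as_matrix())
for head in(0,15,30):
  for tilt in(10,20,25):
    R=grasp(head,tilt);g=np.array([.5655,-.3705,.083]);
    for nm,q0 in(('a',[-15,20,-5,-80,-70,-120]),('b',[-15,20,-5,-80,-70,100])):
      t=g+R.apply([0,0,.019]);q,e=ik(t,R,q0)
      tp=t-R.apply([0,0,.13]);qp,ep=ik(tp,R,q)
      _,_,el,w,w2=fk(q,p,True)
      print(head,tilt,nm,q.round(0),round(e,4),'pre',qp.round(0),round(ep,4),'w',w,w2)
c=np.array([.541,-.1115,.171]);R=place(3.15,20);t=c+R.apply([0,0,.019]);q,e=ik(t,R,[8,14,-20,0,-50,-95]);print('place',q,e)
E
```

```text
[ 0.009  0.023 -0.008] [[ 0. -0.  1.]
 [-1.  0.  0.]
 [-0. -1. -0.]]
0 10 a [ -46.   64.   44.  -59. -127. -145.] 0.0 pre [ -53.   73.   69.  -69. -141. -162.] 0.0 w [ 0.668 -0.7    0.304] [ 0.566 -0.728  0.146]
0 10 b [ -47.   79.   72.  -85. -150.  174.] 0.253 pre [ -56.   77.   72.  -84. -145.  174.] 0.2403 w [ 0.704 -0.768  0.254] [ 0.684 -0.759  0.065]
0 20 a [ -44.   59.   40.  -51. -120. -141.] 0.0 pre [ -50.   66.   63.  -57. -135. -154.] 0.0 w [ 0.677 -0.659  0.352] [ 0.566 -0.712  0.207]
0 20 b [ -46.   77.   72.  -77. -148.  174.] 0.3041 pre [ -54.   73.   72.  -77. -144.  174.] 0.3052 w [ 0.726 -0.743  0.298] [ 0.693 -0.76   0.111]
0 25 a [ -43.   57.   37.  -48. -116. -140.] 0.0 pre [ -49.   63.   59.  -52. -131. -150.] 0.0 w [ 0.681 -0.636  0.374] [ 0.566 -0.7    0.236]
0 25 b [ -44.   76.   72.  -72. -147.  174.] 0.3353 pre [ -52.   71.   72.  -73. -143.  174.] 0.3351 w [ 0.739 -0.727  0.319] [ 0.699 -0.757  0.135]
15 10 a [ -51.   59.   33.  -63. -116. -144.] 0.0 pre [ -58.   65.   50.  -65. -127. -152.] 0.0 w [ 0.581 -0.717  0.302] [ 0.473 -0.716  0.146]
15 10 b [ -5
[... 982 characters left out ...]
754  0.323] [ 0.511 -0.753  0.152]
30 20 a [ -52.   50.   19.  -61.  -98. -143.] 0.0 pre [ -60.   51.   29.  -59. -108. -148.] 0.0 w [ 0.514 -0.673  0.355] [ 0.395 -0.666  0.207]
30 20 b [ -47.   52.   32.  -55. -106.  174.] 0.5804 pre [ -58.   63.   53.  -66. -128.  174.] 0.4362 w [ 0.61  -0.665  0.413] [ 0.501 -0.703  0.261]
30 25 a [ -51.   47.   17.  -58.  -94. -144.] 0.0 pre [ -58.   48.   27.  -56. -105. -148.] 0.0 w [ 0.524 -0.649  0.381] [ 0.401 -0.656  0.236]
30 25 b [-44.  47.  27. -49. -99. 174.] 0.5612 pre [ -56.   57.   48.  -59. -123.  174.] 0.4716 w [ 0.617 -0.609  0.449] [ 0.501 -0.667  0.31 ]
place [  10.223    3.063  -38.447    5.045  -28.751 -101.068] 9.020562075079397e-15
```

The model fits to under 1 mm, and a grasp heading 15° off +y with 20° of tilt is well within range. Next I'll work out the deltas for the high pre-grasp pose.

```bash
python3 - <<'E'
from ik import *
from scipy.spatial.transform import Slerp
np.set_printoptions(precision=3,suppress=True)
g=np.array([.5655,-.3705,.083]);R=grasp(15,20);pre=g-R.apply([0,0,.111]);hp=pre+[0,0,.17]
print(hp,pre,'Z',R.apply([0,0,1]))
delta(hp,R)
s=r.get_state();R0=Ro.from_euler('xyz',s['eef_rot'],degrees=True);q=s['joints'];w=(R0.inv()*R).as_rotvec()
for a in np.linspace(0,1,15)[1:]:
    q2,e=ik(s['tcp_pos']*(1-a)+a*hp,R0*Ro.from_rotvec(a*w),q);print(q2.round(0),round(e,3),np.abs(q2-q).max().round(1));q=q2
q,e=ik(pre,R,q);print('pre',q,e)
print('R^T world z down',R.inv().apply([0,0,-.17])*1000)
E
```

```text
[ 0.539 -0.471  0.291] [ 0.539 -0.471  0.121] Z [ 0.243  0.908 -0.342]
t 10.9 tcp [ 0.565 -0.456  0.302] [-179.84   19.24   90.62] q [ -14.5   16.9   -5.7   20.8  -63.9 -173.6] F [-0.  -0.3  0.5] w 0.0875
DELTA mm [-10.8 -26.3  15.7] rad [-0.132  1.547  0.271] rows 10.514938801801064
[ -18.   18.    1.   13.  -68. -167.] 0.0 7.8
[ -21.   20.    7.    6.  -73. -162.] 0.0 7.1
[ -24.   22.   13.   -1.  -79. -158.] 0.0 6.5
[ -28.   25.   19.   -7.  -84. -155.] 0.0 6.1
[ -31.   27.   24.  -13.  -90. -153.] 0.0 5.8
[ -35.   30.   29.  -18.  -96. -151.] 0.0 5.7
[ -38.   32.   34.  -24. -101. -151.] 0.0 5.5
[ -41.   35.   38.  -29. -107. -151.] 0.0 5.5
[ -44.   38.   41.  -35. -111. -152.] 0.0 5.6
[ -47.   41.   45.  -41. -116. -154.] 0.0 5.8
[ -50.   43.   47.  -47. -120. -156.] 0.0 5.9
[ -52.   46.   49.  -53. -124. -159.] 0.0 6.1
[ -54.   48.   51.  -59. -127. -161.] 0.0 6.1
[ -57.   50.   51.  -65. -129. -164.] 0.0 6.1
pre [ -55.135   58.469   45.194  -56.715 -120.755 -149.956] 3.2923663795259017e-12
R^T world z down [-159.748   -0.      58.143]
```

>>> carry_out([
  [1, [-1, -2, 1], [-0.011, 0.129, 0.023]],
  [1, [-2, -4, 3], [-0.022, 0.258, 0.045]],
  [1, [-3, -7, 4], [-0.033, 0.387, 0.068]],
  [1, [-4, -9, 5], [-0.044, 0.516, 0.09]],
  [1, [-5, -11, 7], [-0.055, 0.645, 0.113]],
  [1, [-6, -13, 8], [-0.066, 0.774, 0.136]],
  [1, [-6, -15, 9], [-0.077, 0.902, 0.158]],
  [1, [-7, -18, 10], [-0.088, 1.031, 0.181]],
  [1, [-8, -20, 12], [-0.099, 1.16, 0.203]],
  [1, [-9, -22, 13], [-0.11, 1.289, 0.226]],
  [1, [-10, -24, 14], [-0.121, 1.418, 0.248]],
  [1, [-10.8, -26.3, 15.7], [-0.132, 1.547, 0.271]],
])

```text
time_s: 12.1
tcp_pos: [0.5382, -0.4744, 0.2919]
eef_rot: [179.3, -70.2, 75.6]
contact_force: [1.1, -0.2, -1.4]
gripper_width: 0.0877
gripper_force: 0.0
```

>>> carry_out([
  [1, [0, 0, 0], [0, 0, 0]],
  [1, [0, 0, 0], [0, 0, 0]],
  [1, [0, 0, 0], [0, 0, 0]],
])

```text
time_s: 12.4
tcp_pos: [0.5394, -0.4723, 0.2933]
eef_rot: [179.2, -69.6, 75.8]
contact_force: [-0.2, 0.8, 0.7]
gripper_width: 0.0876
gripper_force: 0.0
```

```bash
python3 - <<'E'
from ik import *
g=np.array([.5655,-.3705,.083]);R=grasp(15,20);pre=g-R.apply([0,0,.111])
p_,d,c,W=wrist('w7')
rect(W,[.566,-.371],.05,.14,.156);rect(W,[.447,-.345],.05,.06,.08)
Q=W.reshape(-1,3);Q=Q[~np.isnan(Q[:,0])]
for lo_,hi_ in((.04,.06),(.07,.09),(.1,.12)):
    S=Q[(Q[:,2]>lo_)&(Q[:,2]<hi_)&(np.hypot(*(Q[:,:2]-[.566,-.371]).T)<.05)]
    if len(S)>20:
        x=least_squares(lambda x:np.hypot(*(S[:,:2]-x).T)-.02,[.566,-.38]).x;print(len(S),'axis',x)
delta(pre,R)
E
```

```text
912 mean [ 0.5653 -0.3715  0.1501] rect [ 565.8 -369.5] [34.8 38.6] 75.92 zmed 0.1503
1124 mean [ 0.4525 -0.3624  0.0691] rect [ 452.8 -359.5] [51.3 32.8] 45.93 zmed 0.07
293 axis [ 0.56539271 -0.37121037]
321 axis [ 0.56540784 -0.37124842]
32 axis [ 0.56533057 -0.37111069]
t 12.45 tcp [ 0.5397 -0.4717  0.294 ] [179.11 -69.57  75.94] q [ -56.1   49.6   50.9  -64.6 -128.6 -164.2] F [0.1 0.5 0.7] w 0.0873
DELTA mm [-162.1   -2.2   60.5] rad [0.0001 0.0074 0.0057] rows 3.4608979711685146
```

View pics/w7.png

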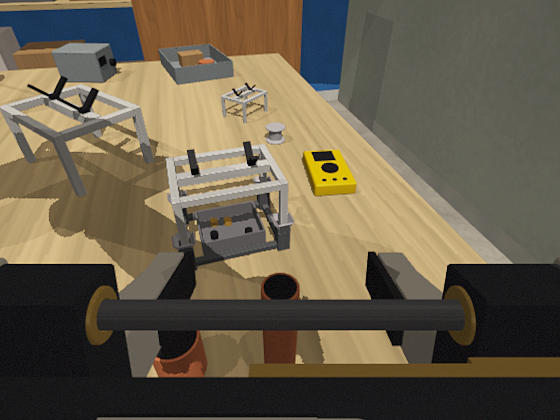

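This view shows the tube upright at (280,290), centred between the fingers, with its axis at (0.5654, -0.371). The wide tube is at (180,350), clear of the left finger. The stacked frame is fully seated. Going down to pre-grasp.

>>> carry_out([
  [1, [-35, 0, 13], [0, 0.007, 0.006]],
  [1, [-72, -1, 27], [0, 0.007, 0.006]],
  [1, [-109, -1.5, 40], [0, 0.007, 0.006]],
  [1, [-140, -2, 52], [0, 0.007, 0.006]],
  [1, [-162, -2.2, 60.5], [0, 0.007, 0.006]],
  [1, [-162, -2.2, 60.5], [0, 0.007, 0.006]],
  [1, [-162, -2.2, 60.5], [0, 0.007, 0.006]],
])

```text
time_s: 13.15
tcp_pos: [0.5377, -0.4706, 0.1202]
eef_rot: [-179.5, -70.2, 74.5]
contact_force: [-0.1, 0.7, 1.6]
gripper_width: 0.0875
gripper_force: 0.0
```

```bash
python3 - <<'E'
from ik import *
g=np.array([.5654,-.371,.083]);R=grasp(15,20)
delta(g+R.apply([0,0,.019]),R)
E
```

```text
t 13.15 tcp [ 0.5377 -0.4706  0.1202] [-179.51  -70.16   74.5 ] q [ -54.8   58.2   44.2  -56.7 -120.1 -149.7] F [-0.1  0.7  1.6] w 0.0875
DELTA mm [  0.    1.  128.9] rad [-0.0004 -0.0028 -0.0029] rows 2.577566850053667
```

>>> carry_out([
  [1, [0, 1, 30], [0, -0.002, -0.003]],
  [1, [0, 1, 65], [0, -0.002, -0.003]],
  [1, [0, 1, 95], [0, -0.002, -0.003]],
  [1, [0, 1, 115], [0, -0.002, -0.003]],
  [1, [0, 1, 129], [0, -0.002, -0.003]],
  [1, [0, 1, 129], [0, -0.002, -0.003]],
  [1, [0, 1, 129], [0, -0.002, -0.003]],
], squeeze=25)

```text
time_s: 13.85
tcp_pos: [0.5696, -0.3547, 0.0766]
eef_rot: [179.9, -70.0, 75.0]
contact_force: [0.7, -0.2, 0.4]
gripper_width: 0.0876
gripper_force: 0.0
```

>>> carry_out([
  [0.38, [0, 0, 0], [0, 0, 0]],
  [0.38, [0, 0, 0], [0, 0, 0]],
  [0.38, [0, 0, 0], [0, 0, 0]],
  [0.38, [0, 0, 0], [0, 0, 0]],
  [0.38, [0, 0, 0], [0, 0, 0]],
  [0.38, [0, 0, 0], [0, 0, 0]],
], squeeze=25)

```text
time_s: 14.45
tcp_pos: [0.5694, -0.3537, 0.075]
eef_rot: [-179.7, -70.2, 74.7]
contact_force: [0.3, -0.1, -0.2]
gripper_width: 0.0453
gripper_force: 0.0
```

```bash
python3 - <<'E'
from ik import *
s=r.get_state();print(s['gripper_force'])
R=Ro.from_euler('xyz',s['eef_rot'],degrees=True);gp=s['tcp_pos']-R.apply([0,0,.019]);print('grasp pt',gp,'off along tube',(gp[2]-.075))
print('tube up in tool',R.inv().apply([0,0,1]),'lift in tool',R.inv().apply([0,0,150]))
delta(s['tcp_pos'],grasp(15,20))
E
```

```text
0.0
grasp pt [ 0.56475092 -0.37094075  0.08145423] off along tube 0.006454227395025214
tube up in tool [ 0.94061498 -0.00178178 -0.33947059] lift in tool [141.0922474   -0.26726675 -50.9205881 ]
t 14.45 tcp [ 0.5694 -0.3537  0.075 ] [-179.7   -70.16   74.65] q [ -48.3   54.5   28.7  -56.  -108.5 -142.6] F [ 0.3 -0.1 -0.2] w 0.0453
DELTA mm [0. 0. 0.] rad [ 0.0005 -0.0027 -0.0021] rows 0.022980303184158207
```

>>> carry_out([
  [0.2, [0, 0, 0], [0, 0, 0]],
  [0.2, [0, 0, 0], [0, 0, 0]],
  [0.2, [0, 0, 0], [0, 0, 0]],
  [0.2, [0, 0, 0], [0, 0, 0]],
], squeeze=25)

```text
time_s: 14.85
tcp_pos: [0.5694, -0.3536, 0.075]
eef_rot: [-179.7, -70.1, 74.7]
contact_force: [0.8, -0.1, 0.6]
gripper_width: 0.0393
gripper_force: 24.9
```

>>> carry_out([
  [0.2, [9, 0, -3], [0, 0, 0]],
  [0.2, [28, 0, -10], [0, 0, 0]],
  [0.2, [56, 0, -20], [0, 0, 0]],
  [0.2, [94, 0, -34], [0, 0, 0]],
  [0.2, [132, 0, -48], [0, 0, 0]],
  [0.2, [170, 0, -61], [0, 0, 0]],
  [0.2, [198, 0, -71], [0, 0, 0]],
  [0.2, [207, 0, -75], [0, 0, 0]],
  [0.2, [207, 0, -75], [0, 0, 0]],
])

```text
time_s: 15.75
tcp_pos: [0.5695, -0.3543, 0.2988]
eef_rot: [179.5, -70.0, 75.4]
contact_force: [0.8, 0.0, -2.1]
gripper_width: 0.0395
gripper_force: 24.9
```

```bash
python3 - <<'E'
from ik import *
np.set_printoptions(precision=3,suppress=True)
s=r.get_state();print(s['gripper_force'],s['gripper_width'])
c=np.array([.541,-.1115,.171]);R=place(3.15,20);a=np.radians(3.15);e=-np.array([np.cos(a),np.sin(a),0])
g=c+e*.0075; hi_=g+R.apply([0,0,.019])+[0,0,.16]
print('above',hi_);delta(hi_,R)
R0=Ro.from_euler('xyz',s['eef_rot'],degrees=True);q=s['joints'];w=(R0.inv()*R).as_rotvec()
for a in np.linspace(0,1,19)[1:]:
    M=R0*Ro.from_rotvec(a*w);t=s['tcp_pos']*(1-a)+a*hi_;q2,er=ik(t,M,q)
    gp=t-M.apply([0,0,.019]);u=M.apply([.94,0,-.342]);ends=[gp+u*.0675,gp-u*.0825]
    print(q2.round(0),round(er,3),np.abs(q2-q).max().round(1),ends[0].round(2),ends[1].round(2));q=q2
q,er=ik(hi_-[0,0,.16],R,q);print(q,er)
E
```

```text
24.889464676380157 0.03948373876090708
above [ 0.54  -0.112  0.313]
t 15.75 tcp [ 0.57  -0.354  0.299] [179.48 -69.95  75.43] q [ -49.6   41.5   35.   -62.7 -119.4 -159.8] F [ 0.8  0.  -2.1] w 0.0395
DELTA mm [ 91.5 -91.5 208. ] rad [ 0.861 -1.038 -1.843] rows 15.236491536040056
[ -48.   41.   35.  -59. -120. -154.] 0.0 5.9 [ 0.56 -0.35  0.37] [ 0.57 -0.36  0.23]
[ -45.   39.   35.  -56. -119. -148.] 0.0 5.9 [ 0.55 -0.33  0.38] [ 0.57 -0.36  0.23]
[ -43.   37.   34.  -52. -117. -142.] 0.0 5.9 [ 0.55 -0.32  0.38] [ 0.58 -0.35  0.23]
[ -40.   35.   32.  -48. -116. -136.] 0.0 5.8 [ 0.54 -0.3   0.38] [ 0.59 -0.34  0.24]
[ -37.   33.   30.  -45. -113. -131.] 0.0 5.6 [ 0.54 -0.28  0.37] [ 0.59 -0.33  0.24]
[ -35.   31.   28.  -41. -110. -125.] 0.0 5.4 [ 0.53 -0.26  0.37] [ 0.6  -0.31  0.25]
[ -32.   28.   25.  -38. -107. -120.] 0.0 5.1 [ 0.52 -0.25  0.37] [ 0.6  -0.3   0.25]
[ -29.   26.   22.  -34. -103. -115.] 0.0 4.7 [ 0.52 -0.23  0.37] [ 0.61 -0.29  0.26]
[ -26.   23.   18.  -31.  -99. -111.] 0.0 4.3 [ 0.51 -0.22  0.37] [ 0.61 -0.27  0.27]
[ -23.   20.   15.  -28.  -95. -107.] 0.0 4.4 [ 0.5  -0.2   0.36] [ 0.61 -0.26  0.28]
[ -19.   17.   11.  -25.  -90. -104.] 0.0 4.7 [ 0.5  -0.19  0.36] [ 0.62 -0.24  0.28]
[ -16.   13.    7.  -22.  -85. -101.] 0.0 4.9 [ 0.49 -0.18  0.35] [ 0.62 -0.22  0.29]
[-12.  10.   2. -19. -80. -99.] 0.0 5.2 [ 0.49 -0.17  0.35] [ 0.62 -0.21  0.3 ]
[ -8.   7.  -2. -15. -75. -97.] 0.0 5.4 [ 0.48 -0.16  0.35] [ 0.62 -0.19  0.31]
[ -4.   4.  -7. -12. -69. -96.] 0.0 5.5 [ 0.48 -0.14  0.34] [ 0.62 -0.17  0.31]
[  1.   0. -12.  -7. -64. -96.] 0.0 5.7 [ 0.47 -0.13  0.34] [ 0.62 -0.15  0.32]
[  6.  -3. -18.  -3. -58. -97.] 0.0 5.7 [ 0.47 -0.12  0.33] [ 0.62 -0.13  0.33]
[ 10.  -6. -24.   3. -52. -99.] 0.0 6.0 [ 0.47 -0.12  0.33] [ 0.62 -0.11  0.33]
[  10.355    2.34   -39.27     5.153  -28.66  -101.29 ] 5.1520343546940226e-11
```

The tube is held at 39.5 mm wide with 25 N, and the whole swing is reachable and clear. First part of the swing:

>>> carry_out([
  [0.2, [5, -5, 12], [0.048, -0.058, -0.102]],
  [0.2, [10, -10, 23], [0.096, -0.115, -0.205]],
  [0.2, [15, -15, 35], [0.143, -0.173, -0.307]],
  [0.2, [20, -20, 46], [0.191, -0.231, -0.41]],
  [0.2, [25, -25, 58], [0.239, -0.288, -0.512]],
  [0.2, [30, -30, 69], [0.287, -0.346, -0.614]],
  [0.2, [36, -36, 81], [0.335, -0.404, -0.717]],
  [0.2, [41, -41, 92], [0.383, -0.461, -0.819]],
  [0.2, [46, -46, 104], [0.43, -0.519, -0.921]],
  [0.2, [51, -51, 116], [0.478, -0.577, -1.024]],
  [0.2, [56, -56, 127], [0.526, -0.634, -1.126]],
  [0.2, [61, -61, 139], [0.574, -0.692, -1.229]],
])

```text
time_s: 16.95
tcp_pos: [0.5497, -0.1911, 0.304]
eef_rot: [159.0, -6.7, 152.6]
contact_force: [0.4, 0.4, -1.5]
gripper_width: 0.0395
gripper_force: 24.9
```

```bash
cat > pl.py <<'E'
from ik import *
c=np.array([.541,-.1115,.171]);R=place(3.15,20);a=np.radians(3.15);e=-np.array([np.cos(a),np.sin(a),0])
g=c+e*.0075; tp=g+R.apply([0,0,.019])
E
python3 - <<'E'
from pl import *
delta(tp+[0,0,.16],R)
E
```

```text
t 16.95 tcp [ 0.5497 -0.1911  0.304 ] [158.98  -6.74 152.57] q [ -15.6   13.7    6.6  -22.   -85.3 -100.8] F [ 0.4  0.4 -1.5] w 0.0395
DELTA mm [46.  63.1 20.2] rad [ 0.2894 -0.3515 -0.6112] rows 5.083570079708142
```

>>> carry_out([
  [0.2, [8, 11, 3], [0.048, -0.059, -0.102]],
  [0.2, [15, 21, 7], [0.096, -0.117, -0.204]],
  [0.2, [23, 32, 10], [0.145, -0.176, -0.306]],
  [0.2, [31, 42, 13], [0.193, -0.234, -0.407]],
  [0.2, [38, 53, 17], [0.241, -0.293, -0.509]],
  [0.2, [46, 63, 20], [0.289, -0.3515, -0.611]],
  [0.2, [46, 63, 20], [0.289, -0.3515, -0.611]],
  [0.2, [46, 63, 20], [0.289, -0.3515, -0.611]],
  [0.2, [46, 63, 20], [0.289, -0.3515, -0.611]],
])

```text
time_s: 17.85
tcp_pos: [0.541, -0.1125, 0.3147]
eef_rot: [179.8, 19.9, -177.2]
contact_force: [0.8, -1.5, -0.8]
gripper_width: 0.0395
gripper_force: 24.9
```

```bash
python3 - <<'E'
from pl import *
np.set_printoptions(precision=4,suppress=True)
delta(tp+[0,0,.04],R)
s=r.get_state();
for n in('wrist','top','scene'):
    if n=='wrist': p_,d,cc,W=wrist('w8')
    else:
        cc=r.get_calibration(n);p_,d=r.capture(n);cv2.imwrite(f'pics/{n}8.png',p_[:,:,::-1]);W=cloud(d,cc)
    Q=W.reshape(-1,3);Q=Q[~np.isnan(Q[:,0])]
    z=s['tcp_pos'][2]+.018
    S=Q[(np.abs(Q[:,2]-z)<.03)&(np.abs(Q[:,0]-.54)<.1)&(np.abs(Q[:,1]+.1115)<.035)]
    print(n,len(S),z)
    # brown/black extents along x by rows
    if len(S)>50:
        print(' x range',np.percentile(S[:,0],[0,1,99,100]),'z',np.percentile(S[:,2],[1,50,99]))
        for lo_,hi_ in((.46,.5),(.58,.63)):
            T=S[(S[:,0]>lo_)&(S[:,0]<hi_)]
            if len(T)>30:
                x=least_squares(lambda v:np.hypot(T[:,1]-v[0],T[:,2]-v[1])-.02,[-.1115,z],loss='soft_l1',f_scale=.001).x;print('  axis y,z at x',T[:,0].mean(),x,len(T))
E
```

```text
t 17.85 tcp [ 0.541  -0.1125  0.3147] [ 179.81   19.95 -177.21] q [ 10.3  -5.9 -23.    2.9 -53.1 -98.8] F [ 0.8 -1.5 -0.8] w 0.0395
DELTA mm [ 42.3   0.7 113.9] rad [ 0.0012 -0.0009 -0.006 ] rows 2.4303044649367145
wrist 22953 0.33265293985937744
 x range [0.4624 0.4632 0.5677 0.5895] z [0.3176 0.3485 0.3603]
  axis y,z at x 0.4743892059485999 [-0.1157  0.3329] 13944
top 597 0.33265293985937744
 x range [0.5164 0.5288 0.6137 0.6144] z [0.3348 0.3506 0.3553]
  axis y,z at x 0.5967867691229423 [-0.1077  0.3334] 321
scene 1779 0.33265293985937744
 x range [0.4697 0.4779 0.6166 0.618 ] z [0.3202 0.3496 0.3605]
  axis y,z at x 0.48442504186344065 [-0.118   0.3336] 116
  axis y,z at x 0.6044041970139838 [-0.1101  0.3338] 582
```

View pics/w8.png

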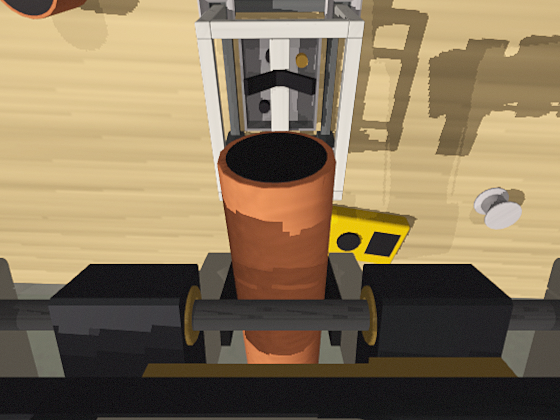

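This view shows the tube level in the fingers (end cap at 277,160), with the -x saddle ahead at (280,80). The tube's centre is about 2 mm short along x, so I'll correct that on the way down.

>>> carry_out([
  [0.2, [8, 0.7, 23], [0, 0, -0.005]],
  [0.2, [20, 0.7, 58], [0, 0, -0.005]],
  [0.2, [32, 0.7, 92], [0, 0, -0.005]],
  [0.2, [39.5, 0.7, 115], [0, 0, -0.005]],
  [0.2, [39.5, 0.7, 115], [0, 0, -0.005]],
  [0.2, [39.5, 0.7, 115], [0, 0, -0.005]],
  [0.2, [39.5, 0.7, 115], [0, 0, -0.005]],
])

```text
time_s: 18.7
tcp_pos: [0.5443, -0.1116, 0.1953]
eef_rot: [180.0, 20.2, -176.9]
contact_force: [0.1, -0.5, -1.0]
gripper_width: 0.0395
gripper_force: 24.9
```

```bash
python3 - <<'E'
from pl import *
delta(tp+[.003,0,0],R)
p_,d,cc,W=wrist('w9');Q=W.reshape(-1,3);Q=Q[~np.isnan(Q[:,0])];z=r.get_state()['tcp_pos'][2]+.018
S=Q[(np.abs(Q[:,2]-z)<.03)&(np.abs(Q[:,0]-.54)<.1)&(np.abs(Q[:,1]+.1115)<.035)&(Q[:,0]>.455)]
print(np.percentile(S[:,0],[0,.5,1]))
F=Q[(np.abs(Q[:,2]-.1375)<.002)&(np.abs(Q[:,1]+.115)<.06)];print('frame end',np.percentile(F[:,0],[0,.5,1]))
E
```

```text
t 18.7 tcp [ 0.5443 -0.1116  0.1953] [ 179.95   20.16 -176.88] q [  10.3   -0.4  -34.8    4.2  -35.7 -100.2] F [ 0.1 -0.5 -1. ] w 0.0395
DELTA mm [15.8  0.  39.1] rad [ 0.0007  0.0028 -0.0005] rows 0.843918669841342
[0.46554151 0.46618932 0.46633182]
frame end [0.45232903 0.45317373 0.45371261]
```

>>> carry_out([
  [0.2, [5, 0, 14], [0, 0.003, 0]],
  [0.2, [9, 0, 24.5], [0, 0.003, 0]],
  [0.2, [11.6, 0, 32], [0, 0.003, 0]],
  [0.2, [12.6, 0, 35], [0, 0.003, 0]],
  [0.2, [13, 0, 36], [0, 0.003, 0]],
  [0.2, [13, 0, 36], [0, 0.003, 0]],
])

```text
time_s: 19.35
tcp_pos: [0.5434, -0.1112, 0.1557]
eef_rot: [179.9, 19.9, -176.8]
contact_force: [0.9, -0.1, -0.3]
gripper_width: 0.0398
gripper_force: 24.9
```

```bash
python3 - <<'E'
from pl import *
delta(tp+[.004,0,0],R)
E
```

```text
t 19.35 tcp [ 0.5434 -0.1112  0.1557] [ 179.95   19.89 -176.85] q [  10.3    2.3  -38.2    4.8  -29.9 -100.9] F [ 0.9 -0.1 -0.3] w 0.0398
DELTA mm [ 0.4 -0.3  2.6] rad [ 0.0009 -0.0019  0.    ] rows 0.05318767687218777
```

>>> carry_out([
  [0.2, [0.4, 0, 1], [0, 0, 0]],
  [0.2, [0.7, 0, 2], [0, 0, 0]],
  [0.2, [0.9, 0, 2.6], [0, 0, 0]],
  [0.2, [0.9, 0, 2.6], [0, 0, 0]],
])

```text
time_s: 19.75
tcp_pos: [0.5437, -0.1115, 0.1535]
eef_rot: [180.0, 20.0, -176.9]
contact_force: [-2.7, -2.1, 5.5]
gripper_width: 0.0398
gripper_force: 24.8
```

The tube is in contact with both saddles at the expected height (5.5 N). Release and withdraw along the tool axis.

>>> carry_out([
  [0.5, [0, 0, 0], [0, 0, 0]],
  [0.75, [0, 0, 0], [0, 0, 0]],
  [0.75, [0, 0, 0], [0, 0, 0]],
  [0.75, [0, 0, 0], [0, 0, 0]],
  [0.75, [0, 0, 0], [0, 0, 0]],
  [0.75, [0, 0, 0], [0, 0, 0]],
])

```text
time_s: 20.35
tcp_pos: [0.5431, -0.1112, 0.1523]
eef_rot: [179.9, 19.8, -176.9]
contact_force: [0.3, 0.1, -0.6]
gripper_width: 0.0656
gripper_force: 0.0
```

>>> carry_out([
  [0.75, [0, 0, -8], [0, 0, 0]],
  [0.75, [0, 0, -25], [0, 0, 0]],
  [0.75, [0, 0, -60], [0, 0, 0]],
  [0.75, [0, 0, -100], [0, 0, 0]],
  [0.75, [0, 0, -140], [0, 0, 0]],
  [0.75, [0, 0, -150], [0, 0, 0]],
  [0.75, [0, 0, -150], [0, 0, 0]],
])

```text
time_s: 21.05
tcp_pos: [0.4926, -0.1141, 0.2964]
eef_rot: [179.9, 20.1, -176.9]
contact_force: [-0.2, -0.5, -0.3]
gripper_width: 0.0654
gripper_force: 0.0
```

```bash
python3 - <<'E'
from pl import *
np.set_printoptions(precision=4,suppress=True)
for n in('wrist','top','scene'):
    if n=='wrist': p_,d,cc,W=wrist('w10')
    else:
        cc=r.get_calibration(n);p_,d=r.capture(n);cv2.imwrite(f'pics/{n}10.png',p_[:,:,::-1]);W=cloud(d,cc)
    Q=W.reshape(-1,3);Q=Q[~np.isnan(Q[:,0])]
    S=Q[(Q[:,2]>.172)&(Q[:,2]<.2)&(np.abs(Q[:,0]-.54)<.1)&(np.abs(Q[:,1]+.1115)<.035)]
    print(n,len(S),np.percentile(S[:,0],[0,.5,99.5,100]) if len(S) else '')
    for lo_,hi_ in((.46,.5),(.58,.63)):
        T=S[(S[:,0]>lo_)&(S[:,0]<hi_)]
        if len(T)>30: print('  axis',T[:,0].mean(),least_squares(lambda v:np.hypot(T[:,1]-v[0],T[:,2]-v[1])-.02,[-.1115,.171],loss='soft_l1',f_scale=.001).x)
    rect(W,[.541,-.111],.125,.13,.143)
print(r.get_state()['tcp_pos'],r.get_state()['contact_force'])
E
```

```text
wrist 6730 [0.4661 0.4665 0.6154 0.6179]
  axis 0.47996967965582493 [-0.1144  0.1711]
  axis 0.5977923829574819 [-0.108   0.1715]
7239 mean [ 0.5129 -0.1127  0.137 ] rect [ 541.7 -111.1] [173.5 132.6] 3.22 zmed 0.1373
top 767 [0.4661 0.4664 0.6154 0.6168]
  axis 0.47979519361792655 [-0.1145  0.1712]
  axis 0.5979156499397575 [-0.1082  0.1714]
590 mean [ 0.5753 -0.1107  0.137 ] rect [ 541.5 -111. ] [171.4 132. ] 3.1 zmed 0.1372
scene 1181 [0.4677 0.4693 0.6192 0.6203]
  axis 0.4841983056619818 [-0.1165  0.1719]
  axis 0.6026814385868242 [-0.1106  0.1712]
1316 mean [ 0.5579 -0.1134  0.1372] rect [ 542.7 -113.5] [174.7 132. ] 3.04 zmed 0.1374
[ 0.4918 -0.1142  0.2923] [ 0.0289 -0.3312 -0.5316]
```

View pics/scene10.png

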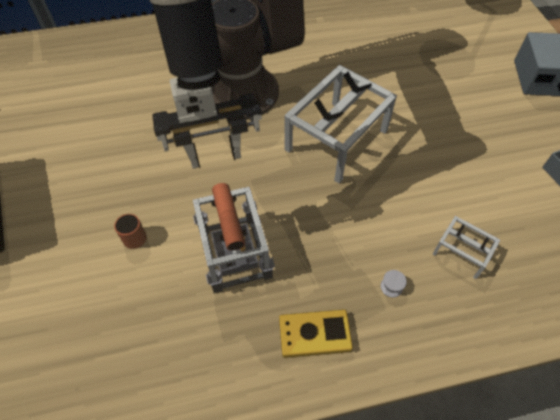

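The picture shows the tube lying in both V saddles of the seated frame at (228,215), with the bystanders where they were. Its axis is 171 mm high, and it is centred along the cradle to within 1 mm. Handing in.

```bash
python3 -c "
from plant import r
print(r.close_job())"
```

```text
the job is handed in; nothing more can be done
None
```

The middle frame is stacked with all four posts home in the cups, the slim tube lies centred in the V cradle, both are released, and the job was handed in at about 21 s.

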